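# Spring the locked cash drawer with the release pin

## Task

The key to the grey steel cash drawer on the property-room table is missing. Take the slim release pin with the long thin shaft from the tool stand and push it straight down through the round hole in the top of the drawer case until the hidden catch lets go and the drawer springs open. Then put the pin back upright in its empty place in the stand, fully home, and let go of it.

Things in the scene. Friction and masses are not known exactly. Their poses are not given: they have to be found in the camera images.
- pin_grip (a point): Release pin, upright in the stand: plain round black handle 22 mm dia., 60 mm tall; under it a 38 mm flange, 5 mm thick; under that a steel shaft 6 mm dia., 55 mm long. Point: handle centre, 30 mm below its top, 35 mm above the flange's underside, 90 mm above the tip. z up along the pin. 80 g. The other tools there have a fat 36 mm handle and a ball knob, with 25 mm shafts.
- access_hole (a point): Centre of the round 26 mm hole, at the top face of the fixed grey case (240 deep x 220 wide x 90 mm tall), on its centre line 60 mm from the rear edge; drawer front at -x, z up. Top sheet 5 mm. The hidden spring catch, a 44 mm square pad, lies 28 mm below the top face; it lets go pushed 8 mm down (about 6 N) and gives for 30 mm in all. The narrow coin slot nearer the front is not it.
- drawer (a joint): Travel of the cash drawer out of the case towards the case's -x, in m: 0 is shut and locked, 0.07 fully open. Once the catch has let go, a spring drives the drawer out to about 0.07 within a second and keeps it there.
- stand: Fixed aluminium tool stand, 80 (x) x 250 (y) mm. Origin: centre of its underside, on the table; z up. A raised plate, 6 mm thick, upper face 80 mm above the table, has three through holes 20 mm dia. along the stand's y, at y = -80, 0, +80 mm, x = 0, one per tool, open below to 6 mm above the table. Tools hang in them by their flanges; the pin fully home has its handle centre 115 mm up.
There are look-alikes about, which are no part of the job. What is shaped like the part that bears pin_grip but red or turquoise is not meant.

How it is judged:
By the outcome, as a careful person would: the job done as asked, in the order asked, and still so for the second after the job is handed in, with the robot touching nothing.
It also fails if it takes over 61 s, if anything falls off the work surface, if the arm or the gripper's body presses on something with over 40 N, if the wrist force passes 120 N, or if a joint passes its speed limit or range.

## Robot

A 6-joint arm with a two-finger parallel gripper is mounted at the origin on the work surface. World frame = base frame: x ahead of the robot, y to its left, z up, the work surface at z = 0. Lengths are in m, angles in rad, forces in N, time in s.
With the tool pointing down it reaches from about 0.375 to 0.825 m from the base axis. Payload 5.5 kg.
Tool frame: the origin (TCP) lies midway between the tips of the shut fingers; the grasp point (between the pads) lies bot.hold_point_z behind it (bot.hold_point_z is the distance from the TCP to the grasp point, in m); z points along the fingers, y is the direction in which the jaws open and shut (so a half turn about z gives the same grasp; the last joint's range is limited). The gripper opens to 85 mm and grips with 20 to 120 N. Pads are 22 mm wide; open, the fingers measure 114 mm over their backs; the gripper's body (76 mm by 85 mm) begins 54 mm behind the grasp point. The pads swing forward as they close: fully open they stand 13 mm farther back than shut.
Start: joints at [-1.18, 0.314, -0.047, 1.21, 0, 1.571], TCP at [0.229, -0.555, 0.231] pointing down, gripper open.
Joint ranges: [-2.67, 2.67], [-0.69, 1.73], [-1.03, 1.25], [-2.08, 2.16], [-1.42, 1.45], [-3.14, 3.14]. Speed limits (rad/s): [2.39, 2.39, 3.01, 3.14, 3.14, 3.14].

## Interface

Orientations are given as a rotation vector (axis times angle).
In Python, from station import bot gives the robot as it stands.
- The arm moves only by the tool carry_out, never from a script. Its argument "steps" is a list of rows, each a list of 7 numbers: the gripper command: -1 is shut, 1 is fully open, values between are in proportion, then the shift along the world's x, y, z in units of 50 cm (1.0 is 50 cm), then the turn, a rotation vector about the world's x, y, z in units of 2 pi rad (1.0 is 2 pi rad). In form: [[hand, x, y, z, wx, wy, wz], ...]. A call has 1 to 8 rows; each row is the pose to reach, as a shift and turn from the pose measured when the call began, turning the shorter way round; what a row does not reach only later rows make up. A row lasts 1/12 s, in which the tool goes at most 41.7 mm and 7.16 degrees, less where a joint would pass 70% of its speed; a pose out of reach is approached as far as the arm can. A call with a number of a shift or a turn outside -1 to 1 is refused whole. A call with a gripper value outside its range is refused whole. The fingers move at their own pace and stop on an object; "force" is the grip in N (left out, the last holds). Time passes only in rows, so rows that repeat a pose let the fingers close. It gives the time, the measured TCP pose, the force and the opening at its end, in the units of the state.
- bot.state(): the state, without advancing time (a new reading comes with each control period).
- bot.get_image(name): name is "scene" or "side" or "wrist"; returns a dict with "color" (420x560x3 uint8, blue, green, red), "depth" (420x560 float32, m along the optical axis (not along the pixel's ray), 0 where there is no reading), "fx", "fy", "cx", "cy" (pixels), "distortion" ([k1, k2, p1, p2, k3] as OpenCV has them; the pictures are not rectified), "R" (3x3) and "t" (3): a world point X has camera coordinates R X + t. Camera axes: x right, y down, z forward; pixel columns grow to the right and rows downward; lengths in m; the calibration is good to about 2 mm. A picture is of the moment at which its call begins.
- bot.job_done(): hands the job in, once; it reports no verdict.
The state is a dict: "clock": time; "joints": joint angles; "joint_velocities": joint speeds; "joint_torque": joint torques, N m; "position": TCP position; "tcp_rot": TCP orientation; "force": force on the tool from outside, world axes, zero at the start; "ft_torque": the same for the moment, N m; "grip_width": finger opening in m.
Only numpy, scipy, OpenCV 4.12 (cv2) and the standard library are available. Lean on these libraries where they do the work, as an engineer would, in place of code of your own. Each camera call takes 0.05 s, during which the arm holds its last target. There are 200 camera calls.

## Working session

There is one attempt and no reset: what is moved stays moved. The work goes in short steps, Python scripts to look and compute and a tool call to move; the robot and the scene stay as the last step left them, time stands still between calls to the robot, and variables do not carry over. Pictures are saved under pics/ and viewed, about 8 in all and at most 12, crops included, and the job is handed in when it is done.

Besides the shell and the picture viewer there is one more tool, called after ">>>" by a JSON object that holds its "method" and its "body", one argument or row to a line. carry_out: Moves the arm, as the interface text tells. Its arguments: {"type":"object","properties":{"steps":{"type":"array","items":{"type":"array","items":{"type":"number","minimum":-1,"maximum":1}}},"force":{"type":"number"}},"required":["steps"]}

```bash
mkdir -p pics; ls; cat > h.py <<'E'
import numpy as np, cv2
from station import bot
def grab(n,f):
    im=bot.get_image(n); np.savez('pics/'+f+'.npz',**im); cv2.imwrite('pics/'+f+'.png',im['color']); return im
def load(f): return dict(np.load('pics/'+f+'.npz'))
def K(im): return np.array([[im['fx'],0,im['cx']],[0,im['fy'],im['cy']],[0,0,1.]])
def world(im,us,d=None):
    us=np.array(us,float).reshape(-1,1,2)
    n=cv2.undistortPoints(us,K(im),np.array(im['distortion']))[:,0]
    if d is None: d=np.array([im['depth'][int(round(v)),int(round(u))] for u,v in us[:,0]])
    P=np.c_[n,np.ones(len(n))]*np.array(d).reshape(-1,1)
    return (P-im['t'])@im['R']
def onplane(im,us,z):
    a=world(im,us,np.ones(len(us))); c=-im['R'].T@im['t']; d=a-c
    return c+d*((z-c[2])/d[:,2])[:,None]
def cloud(im):
    v,u=np.mgrid[:420,:560]; return world(im,np.c_[u.ravel(),v.ravel()],im['depth'].ravel()).reshape(420,560,3)
def proj(im,X):
    return cv2.projectPoints(np.array(X,float).reshape(-1,3),cv2.Rodrigues(im['R'])[0],im['t'],K(im),np.array(im['distortion']))[0][:,0]
E
python3 - <<'E'
from h import *
a=grab('scene','s0');b=grab('side','d0')
print(bot.state(),bot.hold_point_z)
for i in(a,b): print(-i['R'].T@i['t'],i['R'][2])
E
```

```text
pics
{'clock': 0.1, 'joints': array([-1.18002056e+00,  3.14141654e-01, -4.79544947e-02,  1.21024936e+00,
        6.76693974e-06,  1.57082042e+00]), 'joint_velocities': array([ 0.00012027, -0.00149974,  0.00384415,  0.00057911, -0.00129962,
        0.0011213 ]), 'joint_torque': array([ 2.73752647e-05, -5.40767670e+01,  3.40540409e+01,  1.12686498e-02,
       -4.82296809e-05,  6.58334571e-06]), 'position': array([ 0.22834383, -0.55427778,  0.23053978]), 'tcp_rot': array([-3.08033104e+00, -6.09598528e-01,  4.61823709e-04]), 'force': array([ 0.82631592, -0.90736051, -0.20990768]), 'ft_torque': array([-0.00855515,  0.0139918 , -0.02068506]), 'grip_width': 0.08524932210844724} 0.0187
[ 1.35096315 -0.00820656  0.59418058] [-0.85423055  0.0327139  -0.51886412]
[0.19996149 0.73929092 0.52753325] [ 0.35272928 -0.80677299 -0.47402468]
```

View pics/s0.png

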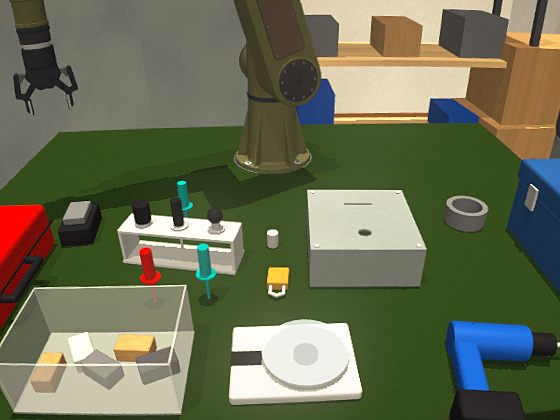

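View pics/d0.png

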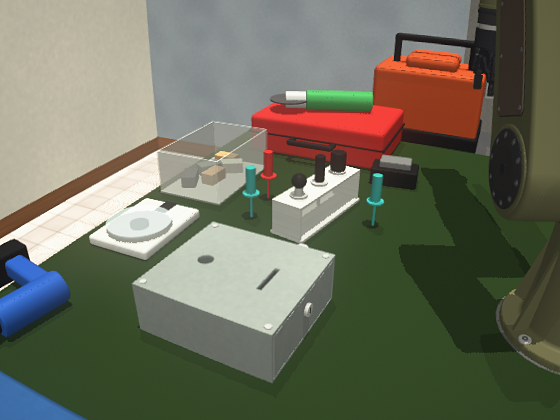

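Candidates in the scene view: fat black handle (142,212), slim black handle (177,212), ball knob (215,217), and red and turquoise decoys at (148,265), (204,262) and (182,195). The slim black one in the middle of the stand fits. The round hole is at (365,232) and the coin slot at (358,204).

```bash
python3 - <<'E'
from h import *
np.set_printoptions(precision=4,suppress=True)
for f in('s0','d0'):
    im=load(f); C=cloud(im); ok=im['depth']>0
    col=im['color'].astype(int)
    hi={'s0':(slice(165,300),slice(100,260)),'d0':(slice(120,260),slice(225,410))}[f]
    P=C[hi][ok[hi]]; c=col[hi][ok[hi]]
    dark=(c.max(1)<70)&(c[:,1]-c[:,2]<12)&(P[:,2]>.095)&(P[:,2]<.2)
    Q=P[dark]; 
    if len(Q):
        n,l=cv2.connectedComponents((np.zeros((2,2),np.uint8)))
        _,lab,cen=cv2.kmeans(Q[:,:2].astype(np.float32),3,None,(3,50,1e-5),5,cv2.KMEANS_PP_CENTERS)
        for k in range(3):
            q=Q[lab[:,0]==k]; print(f,'dark',len(q),q.min(0),q.max(0),q.mean(0))
    for nm,m in (('turq',(c[:,0]>110)&(c[:,1]>110)&(c[:,2]<60)),('red',(c[:,2]>120)&(c[:,1]<60))):
        q=P[m&(P[:,2]>.03)]; 
        if len(q)<5: continue
        _,lab,cen=cv2.kmeans(q[:,:2].astype(np.float32),2,None,(3,50,1e-5),5,cv2.KMEANS_PP_CENTERS)
        for k in range(2):
            r=q[lab[:,0]==k]; print(f,nm,len(r),np.median(r,0),r[:,2].max())
    # white plate rect
    m=(c.min(1)>130)&(abs(P[:,2]-.08)<.006)
    print(f,'plate',cv2.minAreaRect((P[m][:,:2]*1000).astype(np.float32)),np.median(P[m][:,2]))
    reg={'s0':(slice(180,292),slice(300,430)),'d0':(slice(215,385),slice(130,340))}[f]
    P=C[reg][ok[reg]]; m=abs(P[:,2]-.09)<.007
    print(f,'top',cv2.minAreaRect((P[m][:,:2]*1000).astype(np.float32)),np.median(P[m][:,2]))
    # hole: dark blob in gray
    g=cv2.cvtColor(im['color'],cv2.COLOR_BGR2GRAY)
    u,v={'s0':(365,232),'d0':(205,259)}[f]; w=16
    b=(g[v-w:v+w,u-w:u+w]<.7*np.median(g[v-w:v+w,u-w:u+w])).astype(np.uint8)
    n,l,s,ce=cv2.connectedComponentsWithStats(b); k=1+np.argmax(s[1:,4]); px=ce[k]+[u-w,v-w]
    ys,xs=np.nonzero(l==k); e=onplane(im,np.c_[xs+u-w,ys+v-w],.09)
    print(f,'hole',px,onplane(im,[px],.09),e.max(0)-e.min(0))
a,b=load('s0')['color'][165:290,100:260],load('d0')['color'][130:255,250:410]
cv2.imwrite('pics/crop.png',np.hstack([cv2.resize(x,None,fx=2.5,fy=2.5,interpolation=2) for x in(a,b)]))
E
```

```text
s0 dark 345 [ 0.4972 -0.2961  0.095 ] [ 0.531  -0.2605  0.1326] [ 0.5215 -0.2758  0.1179]
s0 dark 172 [ 0.5381 -0.1367  0.1053] [ 0.5609 -0.1087  0.1318] [ 0.5523 -0.1217  0.1207]
s0 dark 264 [ 0.5194 -0.2118  0.0951] [ 0.5406 -0.1894  0.1471] [ 0.5344 -0.1996  0.1239]
s0 turq 314 [ 0.6693 -0.1339  0.08  ] 0.12208144769008886
s0 turq 158 [ 0.4103 -0.2106  0.0914] 0.12224050605122623
s0 red 236 [ 0.6762 -0.2396  0.0827] 0.12260578105685892
s0 red 255 [ 0.6741 -0.2281  0.0827] 0.12208807651147043
s0 plate ((527.3079833984375, -202.20277404785156), (252.40708923339844, 75.006591796875), 78.64794158935547) 0.08036637351072824
s0 top ((522.7628173828125, 178.7724609375), (221.14080810546875, 246.7862091064453), 87.30135345458984) 0.09062607536617452
s0 hole [364.3239 232.1972] [[0.5818 0.1758 0.09  ]] [0.0225 0.026  0.    ]
d0 dark 170 [ 0.5282 -0.1275  0.1044] [ 0.5579 -0.1036  0.1298] [ 0.5411 -0.1118  0.119 ]
d0 dark 219 [ 0.5158 -0.2032  0.095 ] [ 0.5366 -0.1855  0.1464] [ 0.5251 -0.1917  0.1228]
d0 dark 266 [ 0.4932 -0.2868  0.0952] [ 0.5289 -0.2569  0.1319] [ 0.5081 -0.266   0.1152]
d0 turq 70 [ 0.6558 -0.1238  0.085 ] 0.11923083410312882
d0 turq 123 [ 0.3981 -0.2006  0.0885] 0.1197535335516295
d0 red 1418 [ 0.7087 -0.5083  0.08  ] 0.11936006861134581
d0 red 1474 [ 0.5182 -0.5103  0.0779] 0.11062112746934474
d0 plate ((699.9586181640625, -241.7838134765625), (256.85235595703125, 437.3388366699219), 75.83430480957031) 0.07995065482162879
d0 top ((522.9425048828125, 181.0080108642578), (224.0121612548828, 241.56468200683594), 86.97911071777344) 0.09013223673398243
d0 hole [205.2626 259.0707] [[0.5825 0.1781 0.09  ]] [0.0239 0.0228 0.    ]
```

View pics/crop.png

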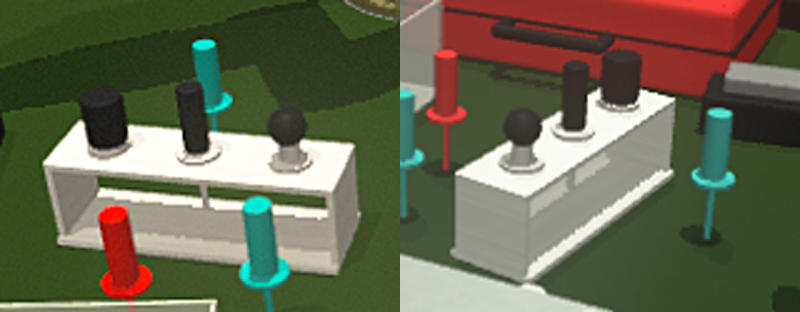

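The crop confirms it. The middle tool (crop 190,118 and 575,97) is the slim black handle with a long shaft showing under the plate. Its neighbours are the fat handle and the ball knob, and the coloured ones stand loose. The pin is at about (0.528, -0.200), with the stand yawed about -12°. The hole is at (0.582, 0.177), and both cameras agree. I'm moving above the pin with the jaws across the stand's x.

>>> {"method": "carry_out", "body": {
  "steps": [
    [1,0.6,0.708,0.04,0,0,0.154],
    [1,0.6,0.708,0.04,0,0,0.154],
    [1,0.6,0.708,0.04,0,0,0.154],
    [1,0.6,0.708,0.04,0,0,0.154],
    [1,0.6,0.708,0.04,0,0,0.154],
    [1,0.6,0.708,0.04,0,0,0.154],
    [1,0.6,0.708,0.04,0,0,0.154],
    [1,0.6,0.708,0.04,0,0,0.154]
  ]
}}

```text
clock: 0.77
position: [0.4443, -0.2986, 0.2449]
tcp_rot: [-2.438, -1.979, 0.002]
force: [0.8, -0.5, 0.2]
grip_width: 0.0855
```

>>> {"method": "carry_out", "body": {
  "steps": [
    [1,0.168,0.197,0,0,0,0],
    [1,0.168,0.197,0,0,0,0],
    [1,0.168,0.197,0,0,0,0],
    [1,0.168,0.197,0,0,0,0],
    [1,0.168,0.197,0,0,0,0],
    [1,0.168,0.197,0,0,0,0]
  ]
}}

```text
clock: 1.27
position: [0.5279, -0.1999, 0.2444]
tcp_rot: [-2.436, -1.98, 0.004]
force: [0.1, -0.6, 0.1]
grip_width: 0.0855
```

```bash
python3 - <<'E'
from h import *
np.set_printoptions(precision=4,suppress=True)
im=grab('wrist','w1'); s=bot.state(); print(s['position'],s['tcp_rot'],s['joints'])
C=cloud(im); g=im['color'].max(2)
m=(abs(C[...,2]-.145)<.004)&(im['depth']>0)
n,l,st,ce=cv2.connectedComponentsWithStats(m.astype(np.uint8))
for k in range(1,n):
    if st[k,4]>50: q=C[l==k]; print(st[k],ce[k],(q.min(0)+q.max(0))/2,np.ptp(q,axis=0))
print(proj(im,[.528,-.2,.145]))
E
```

```text
[ 0.5275 -0.2006  0.2446] [-2.4373 -1.9787  0.0035] [-0.363   0.244  -0.1091  1.2207 -0.0008  1.4148]
[267 192  30  29 660] [281.1909 206.2606] [ 0.5277 -0.2009  0.1439] [0.0211 0.0207 0.0057]
[[281.2995 205.8671]]
```

View pics/w1.png

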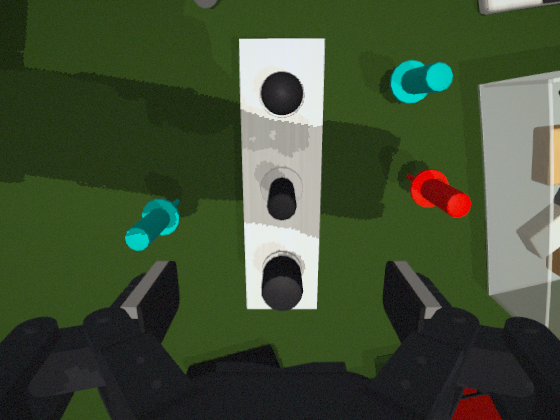

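The wrist picture shows the pin's handle top at (281,206), which gives (0.528, -0.201) and matches. The fingers clear the neighbours. Next I descend and grip.

>>> {"method": "carry_out", "body": {
  "steps": [
    [1,0,0,-0.08,0,0,0],
    [1,0,0,-0.15,0,0,0],
    [1,0,0,-0.21,0,0,0],
    [1,0,0,-0.26,0,0,0],
    [1,0,0,-0.294,0,0,0],
    [1,0,0,-0.294,0,0,0],
    [1,0,0,-0.294,0,0,0]
  ]
}}

```text
clock: 1.9
position: [0.5258, -0.2018, 0.0971]
tcp_rot: [-2.438, -1.975, 0.006]
force: [0.1, -0.7, 0.8]
grip_width: 0.0855
```

>>> {"method": "carry_out", "body": {
  "steps": [
    [-1,0,0,0,0,0,0],
    [-1,0,0,0,0,0,0],
    [-1,0,0,0,0,0,0],
    [-1,0,0,0,0,0,0],
    [-1,0,0,0,0,0,0],
    [-1,0,0,0,0,0,0],
    [-1,0,0,0,0,0,0],
    [-1,0,0,0,0,0,0]
  ],
  "force": 50
}}

```text
clock: 2.57
position: [0.5264, -0.2019, 0.098]
tcp_rot: [-2.439, -1.976, 0.005]
force: [-0.6, 0.2, 5.8]
grip_width: 0.0207
```

>>> {"method": "carry_out", "body": {
  "steps": [
    [-1,0,0,0.02,0,0,0],
    [-1,0,0,0.06,0,0,0],
    [-1,0,0,0.12,0,0,0],
    [-1,0,0,0.18,0,0,0],
    [-1,0,0,0.22,0,0,0],
    [-1,0,0,0.22,0,0,0],
    [-1,0,0,0.22,0,0,0],
    [-1,0,0,0.22,0,0,0]
  ]
}}

```text
clock: 3.23
position: [0.5259, -0.2016, 0.2074]
tcp_rot: [-2.438, -1.975, 0.005]
force: [0.0, -0.2, -1.9]
grip_width: 0.0212
```

```bash
python3 - <<'E'
from h import *
np.set_printoptions(precision=4,suppress=True)
s=bot.state(); print(s['position'],s['grip_width'],s['force'])
a=grab('scene','s2');b=grab('side','d2')
p=s['position']; cs=[]
for im in(a,b):
    u,v=proj(im,p-[0,0,.03])[0].astype(int); print(u,v)
    u=min(max(u,60),500); cs.append(cv2.resize(im['color'][v-60:v+60,u-50:u+50],None,fx=4,fy=4,interpolation=2))
cv2.imwrite('pics/c2.png',np.hstack(cs))
E
```

```text
[ 0.5259 -0.2016  0.2074] 0.02115235206267938 [ 0.0284 -0.1921 -1.9082]
172 184
321 140
```

View pics/c2.png

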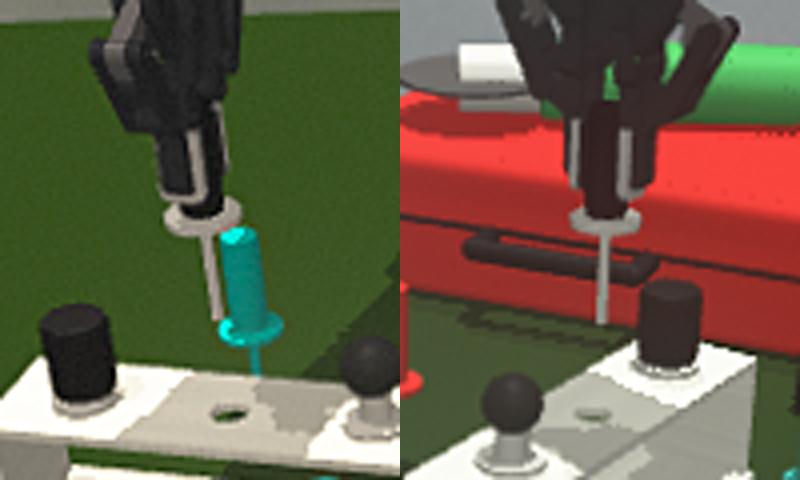

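Held upright: the tip is at crop (218,318) and (601,322), the flange at (203,215) and (604,220), and the now-empty stand hole at (230,412) and (592,413). I'll triangulate these.

```bash
cat >> h.py <<'E'
def tri(a,ua,b,ub):
    n=[cv2.undistortPoints(np.array([[u]],float),K(i),np.array(i['distortion']))[0,0] for i,u in((a,ua),(b,ub))]
    P=[np.c_[i['R'],i['t']] for i in(a,b)]
    X=cv2.triangulatePoints(P[0],P[1],n[0],n[1])[:,0]; X=X[:3]/X[3]
    return X, proj(a,X)[0]-ua, proj(b,X)[0]-ub
E
python3 - <<'E'
from h import *
np.set_printoptions(precision=4,suppress=True)
a,b=load('s2'),load('d2')
A=lambda x,y:np.array([122+x/4,124+y/4]); B=lambda x,y:np.array([271+(x-400)/4,80+y/4])
print('tip',tri(a,A(218,318),b,B(601,322)))
print('fl',tri(a,A(203,215),b,B(604,220)))
print('h',tri(a,A(230,412),b,B(592,413)),onplane(a,[A(230,412)],.08),onplane(b,[B(592,413)],.08))
E
```

```text
tip (array([ 0.5244, -0.1998,  0.1336]), array([0.073 , 0.1336]), array([ 0.0746, -0.1233]))
fl (array([ 0.5251, -0.1996,  0.1914]), array([0.1931, 0.4023]), array([ 0.199 , -0.3676]))
h (array([ 0.5273, -0.2   ,  0.0792]), array([0.0246, 0.0404]), array([ 0.0249, -0.0375])) [[ 0.5284 -0.1998  0.08  ]] [[ 0.5268 -0.1982  0.08  ]]
```

>>> {"method": "carry_out", "body": {
  "steps": [
    [-1,0,0,0.07,0,0,0],
    [-1,0,0.02,0.1,0,0,0],
    [-1,0.02,0.09,0.1,0,0,0],
    [-1,0.04,0.16,0.1,0,0,0],
    [-1,0.05,0.23,0.1,0,0,0],
    [-1,0.06,0.3,0.1,0,0,0],
    [-1,0.07,0.37,0.1,0,0,0],
    [-1,0.08,0.44,0.1,0,0,0]
  ]
}}

```text
clock: 4.0
position: [0.5646, 0.0201, 0.255]
tcp_rot: [-2.436, -1.973, 0.01]
force: [1.3, -0.7, -0.8]
grip_width: 0.0203
```

>>> {"method": "carry_out", "body": {
  "steps": [
    [-1,0.02,0.07,0,0,0,0],
    [-1,0.04,0.14,0,0,0,0],
    [-1,0.045,0.2,0,0,0,0],
    [-1,0.05,0.26,0,0,0,0],
    [-1,0.05,0.3,0,0,0,0],
    [-1,0.05,0.3,0,0,0,0],
    [-1,0.05,0.3,0,0,0,0]
  ]
}}

```text
clock: 4.58
position: [0.5887, 0.171, 0.2534]
tcp_rot: [-2.433, -1.975, 0.014]
force: [0.0, -0.7, -0.0]
grip_width: 0.0207
```

>>> {"method": "carry_out", "body": {
  "steps": [
    [-1,-0.011,0.009,-0.06,0,0,0],
    [-1,-0.011,0.009,-0.12,0,0,0],
    [-1,-0.011,0.009,-0.15,0,0,0],
    [-1,-0.011,0.009,-0.15,0,0,0],
    [-1,-0.011,0.009,-0.15,0,0,0],
    [-1,-0.011,0.009,-0.15,0,0,0]
  ]
}}

```text
clock: 5.08
position: [0.5839, 0.1748, 0.1794]
tcp_rot: [-2.435, -1.974, 0.013]
force: [0.1, 0.2, -0.5]
grip_width: 0.021
```

```bash
python3 - <<'E'
from h import *
np.set_printoptions(precision=4,suppress=True)
s=bot.state(); print(s['position'],s['tcp_rot'],s['grip_width'],s['force'])
a=grab('scene','s3');b=grab('side','d3')
p=s['position']; cs=[]
for im in(a,b):
    u,v=proj(im,p-[0,0,.06])[0].astype(int); print(u-50,v-60)
    cs.append(cv2.resize(im['color'][v-60:v+60,u-50:u+50],None,fx=4,fy=4,interpolation=2))
cv2.imwrite('pics/c3.png',np.hstack(cs))
E
```

```text
[0.5839 0.1748 0.1794] [-2.4349 -1.9744  0.0129] 0.0210496137699531 [ 0.096   0.2398 -0.5141]
315 160
154 182
```

View pics/c3.png

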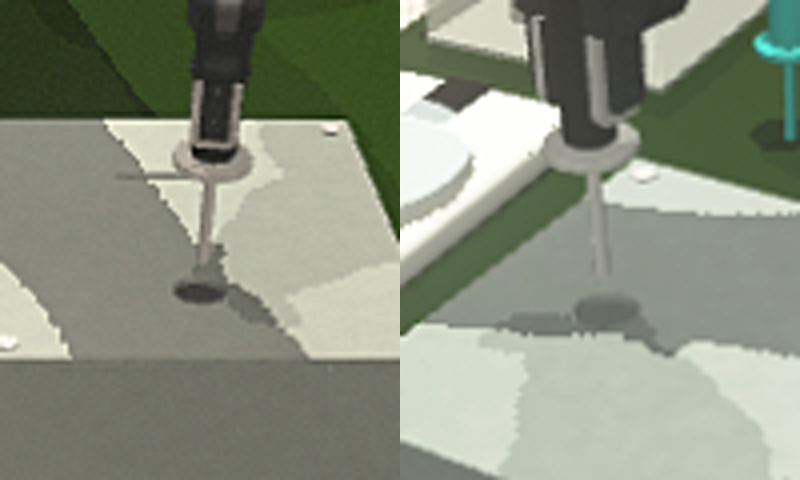

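The tip is at crop (206,264) and (600,275), with the hole centre at (200,291) and (607,309).

```bash
python3 - <<'E'
from h import *
np.set_printoptions(precision=4,suppress=True)
a,b=load('s3'),load('d3')
A=lambda x,y:np.array([315+x/4,160+y/4]); B=lambda x,y:np.array([154+(x-400)/4,182+y/4])
print('tip',tri(a,A(206,264),b,B(600,275)))
print('fl',tri(a,A(213,160),b,B(592,148)))
print('hole',tri(a,A(200,291),b,B(607,309)))
E
```

```text
tip (array([0.5835, 0.1785, 0.1057]), array([-0.0553, -0.0503]), array([-0.0687,  0.0603]))
fl (array([0.5827, 0.1775, 0.1634]), array([0.1346, 0.1351]), array([ 0.1689, -0.1632]))
hole (array([0.5823, 0.1771, 0.0891]), array([-0.0382, -0.0341]), array([-0.0474,  0.0407]))
```

The tip is within 2 mm of the hole centre, against 10 mm of clearance. Push down.

>>> {"method": "carry_out", "body": {
  "steps": [
    [-1,-0.002,-0.002,-0.02,0,0,0],
    [-1,-0.002,-0.002,-0.045,0,0,0],
    [-1,-0.002,-0.002,-0.07,0,0,0],
    [-1,-0.002,-0.002,-0.085,0,0,0],
    [-1,-0.002,-0.002,-0.095,0,0,0],
    [-1,-0.002,-0.002,-0.105,0,0,0],
    [-1,-0.002,-0.002,-0.115,0,0,0],
    [-1,-0.002,-0.002,-0.115,0,0,0]
  ],
  "force": 70
}}

```text
clock: 5.85
position: [0.5834, 0.1742, 0.1227]
tcp_rot: [-2.435, -1.975, 0.01]
force: [-1.4, -0.4, 5.2]
grip_width: 0.0204
```

>>> {"method": "carry_out", "body": {
  "steps": [
    [-1,0,0,0,0,0,0],
    [-1,0,0,0,0,0,0],
    [-1,0,0,0,0,0,0],
    [-1,0,0,0,0,0,0],
    [-1,0,0,0,0,0,0],
    [-1,0,0,0,0,0,0]
  ]
}}

```text
clock: 6.35
position: [0.5835, 0.1743, 0.1229]
tcp_rot: [-2.435, -1.975, 0.01]
force: [-2.1, -0.6, 5.5]
grip_width: 0.0201
```

```bash
python3 - <<'E'
from h import *
np.set_printoptions(precision=4,suppress=True)
s=bot.state(); print(s['clock'],s['position'],s['grip_width'],s['force'])
grab('scene','s4');grab('side','d4')
E
```

```text
6.35 [0.5835 0.1743 0.1229] 0.020140069178835505 [-2.0852 -0.6024  5.4868]
```

View pics/d4.png

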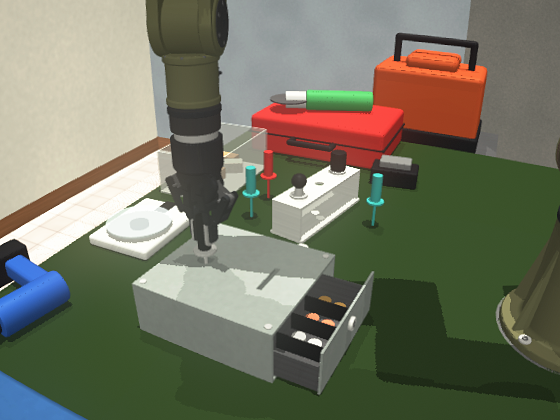

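The side view shows the drawer sprung open (about (325,325)), with the pin still in the hole at (208,245). I'm withdrawing straight up and going back above the stand.

>>> {"method": "carry_out", "body": {
  "steps": [
    [-1,0,0,0.04,0,0,0],
    [-1,0,0,0.1,0,0,0],
    [-1,0,0,0.17,0,0,0],
    [-1,0,0,0.23,0,0,0],
    [-1,0,-0.03,0.27,0,0,0],
    [-1,-0.01,-0.1,0.27,0,0,0],
    [-1,-0.02,-0.17,0.27,0,0,0],
    [-1,-0.03,-0.24,0.27,0,0,0]
  ]
}}

```text
clock: 7.12
position: [0.569, 0.0534, 0.2577]
tcp_rot: [-2.434, -1.978, 0.008]
force: [0.9, 0.2, 0.1]
grip_width: 0.0204
```

>>> {"method": "carry_out", "body": {
  "steps": [
    [-1,-0.015,-0.07,0,0,0,0],
    [-1,-0.03,-0.14,0,0,0,0],
    [-1,-0.045,-0.21,0,0,0,0],
    [-1,-0.06,-0.28,0,0,0,0],
    [-1,-0.07,-0.35,0,0,0,0],
    [-1,-0.08,-0.42,0,0,0,0],
    [-1,-0.08,-0.5,0,0,0,0],
    [-1,-0.08,-0.5,0,0,0,0]
  ]
}}

```text
clock: 7.78
position: [0.5288, -0.203, 0.2571]
tcp_rot: [-2.443, -1.972, 0.012]
force: [0.2, -0.2, -0.7]
grip_width: 0.0206
```

>>> {"method": "carry_out", "body": {
  "steps": [
    [-1,-0.002,0.003,-0.06,0,0,0],
    [-1,-0.002,0.003,-0.12,0,0,0],
    [-1,-0.002,0.003,-0.155,0,0,0],
    [-1,-0.002,0.003,-0.155,0,0,0],
    [-1,-0.002,0.003,-0.155,0,0,0],
    [-1,-0.002,0.003,-0.155,0,0,0]
  ]
}}

```text
clock: 8.28
position: [0.5286, -0.2017, 0.1807]
tcp_rot: [-2.444, -1.973, 0.01]
force: [1.3, -0.4, 0.5]
grip_width: 0.0206
```

```bash
python3 - <<'E'
from h import *
np.set_printoptions(precision=4,suppress=True)
s=bot.state(); print(s['position'],s['tcp_rot'],s['grip_width'],s['force'])
a=grab('scene','s5');b=grab('side','d5')
p=s['position']; cs=[]
for im in(a,b):
    u,v=proj(im,p-[0,0,.06])[0].astype(int); print(u-50,v-60)
    cs.append(cv2.resize(im['color'][v-60:v+60,u-50:u+50],None,fx=4,fy=4,interpolation=2))
cv2.imwrite('pics/c5.png',np.hstack(cs))
E
```

```text
[ 0.5286 -0.2017  0.1807] [-2.4439 -1.9731  0.0104] 0.020623445448445007 [ 1.337  -0.4442  0.451 ]
126 150
269 105
```

View pics/c5.png

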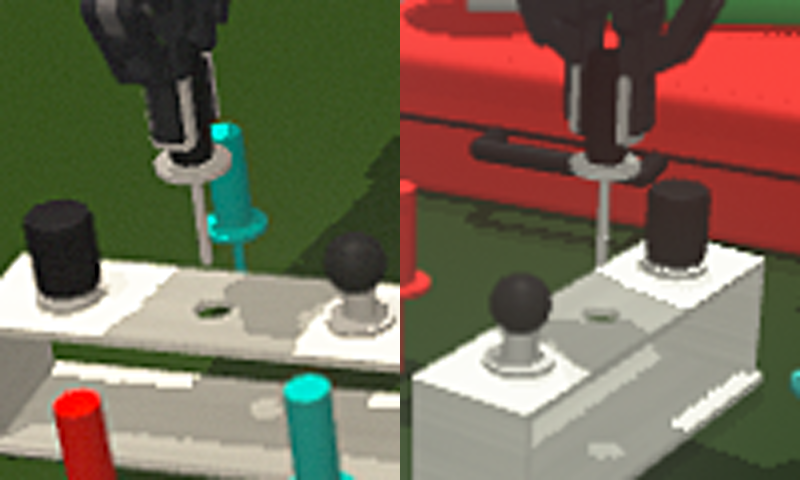

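The tip is at crop (206,262) and (601,267), and the stand hole at (213,310) and (600,314).

```bash
python3 - <<'E'
from h import *
np.set_printoptions(precision=4,suppress=True)
a,b=load('s5'),load('d5')
A=lambda x,y:np.array([126+x/4,150+y/4]); B=lambda x,y:np.array([269+(x-400)/4,105+y/4])
print('tip',tri(a,A(206,262),b,B(601,267)))
print('fl',tri(a,A(193,162),b,B(604,165)))
print('hole',tri(a,A(213,310),b,B(600,314)))
E
```

```text
tip (array([ 0.5278, -0.2003,  0.1069]), array([0.1607, 0.2784]), array([ 0.1628, -0.257 ]))
fl (array([ 0.5286, -0.1996,  0.1654]), array([0.0945, 0.1846]), array([ 0.0966, -0.1686]))
hole (array([ 0.5276, -0.2006,  0.0783]), array([0.0056, 0.0092]), array([ 0.0056, -0.0085]))
```

Aligned within 1 mm. Lower, watching the force.

>>> {"method": "carry_out", "body": {
  "steps": [
    [-1,0,0,-0.03,0,0,0],
    [-1,0,0,-0.06,0,0,0],
    [-1,0,0,-0.09,0,0,0],
    [-1,0,0,-0.12,0,0,0],
    [-1,0,0,-0.145,0,0,0],
    [-1,0,0,-0.158,0,0,0],
    [-1,0,0,-0.163,0,0,0],
    [-1,0,0,-0.163,0,0,0]
  ]
}}

```text
clock: 9.05
position: [0.5295, -0.2018, 0.1003]
tcp_rot: [2.443, 1.973, -0.009]
force: [-0.1, -0.3, -0.1]
grip_width: 0.0202
```

>>> {"method": "carry_out", "body": {
  "steps": [
    [-1,0,0,-0.001,0,0,0],
    [-1,0,0,-0.002,0,0,0],
    [-1,0,0,-0.003,0,0,0]
  ]
}}

```text
clock: 9.3
position: [0.5302, -0.2021, 0.0997]
tcp_rot: [2.442, 1.972, -0.008]
force: [-0.6, 0.3, -0.5]
grip_width: 0.0206
```

>>> {"method": "carry_out", "body": {
  "steps": [
    [-1,-0.002,0,-0.002,0,0,0],
    [-1,-0.003,0,-0.003,0,0,0],
    [-1,-0.003,0,-0.004,0,0,0],
    [-1,-0.003,0,-0.004,0,0,0]
  ]
}}

```text
clock: 9.63
position: [0.5287, -0.2023, 0.0981]
tcp_rot: [2.442, 1.972, -0.007]
force: [-2.7, -0.3, 3.4]
grip_width: 0.0201
```

The flange is touching the plate (3.4 N). Release, then rise.

>>> {"method": "carry_out", "body": {
  "steps": [
    [-0.3,0,0,0,0,0,0],
    [-0.2,0,0,0,0,0,0],
    [0,0,0,0,0,0,0],
    [0.5,0,0,0,0,0,0],
    [1,0,0,0,0,0,0],
    [1,0,0,0,0,0,0],
    [1,0,0,0,0,0,0],
    [1,0,0,0,0,0,0]
  ]
}}

```text
clock: 10.3
position: [0.5287, -0.2023, 0.0981]
tcp_rot: [2.442, 1.972, -0.007]
force: [-0.8, -0.3, 0.4]
grip_width: 0.0853
```

>>> {"method": "carry_out", "body": {
  "steps": [
    [1,0,0,0.02,0,0,0],
    [1,0,0,0.07,0,0,0],
    [1,0,0,0.13,0,0,0],
    [1,0,0,0.2,0,0,0],
    [1,0,0,0.27,0,0,0],
    [1,0,0,0.3,0,0,0],
    [1,0,0,0.3,0,0,0],
    [1,0,0,0.3,0,0,0]
  ]
}}

```text
clock: 10.97
position: [0.5295, -0.2025, 0.2498]
tcp_rot: [2.44, 1.97, -0.005]
force: [0.5, -0.4, -0.7]
grip_width: 0.0852
```

```bash
python3 - <<'E'
from h import *
np.set_printoptions(precision=4,suppress=True)
s=bot.state(); print(s['clock'],s['position'],s['grip_width'],s['force'])
w=grab('wrist','w6'); a=grab('scene','s6');b=grab('side','d6')
C=cloud(w); m=(abs(C[...,2]-.146)<.008)&(w['depth']>0)
n,l,st,ce=cv2.connectedComponentsWithStats(m.astype(np.uint8))
for k in range(1,n):
    if st[k,4]>50: q=C[l==k]; print('top',ce[k],(q.min(0)+q.max(0))/2,np.ptp(q,axis=0),np.median(q[:,2]))
print('before',np.median(cloud(load('w1'))[200:212,276:287,2]))
cv2.imwrite('pics/f6.png',np.hstack([cv2.resize(a['color'][160:300,100:300],(400,280)),cv2.resize(b['color'][120:260,230:430],(400,280))]))
cv2.imwrite('pics/f6.png',np.vstack([cv2.imread('pics/f6.png'),np.hstack([cv2.resize(a['color'][160:300,280:480],(400,280)),cv2.resize(b['color'][210:400,125:396],(400,280))])]))
E
```

```text
10.9667 [ 0.5295 -0.2025  0.2498] 0.08520400364507733 [ 0.4677 -0.4464 -0.6904]
top [279.0915 200.021 ] [ 0.5288 -0.2011  0.1424] [0.0212 0.0207 0.0083] 0.1445648439694435
before 0.1448291292512975
```

View pics/f6.png

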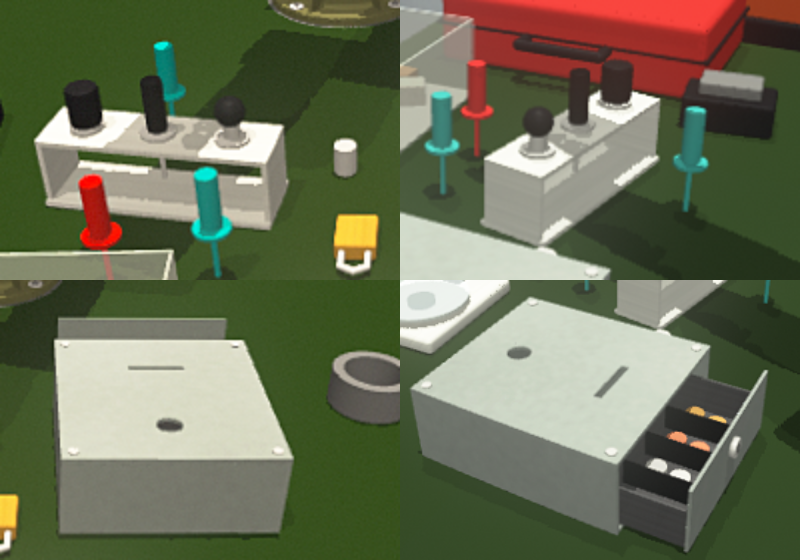

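The pin stands upright and fully home: its top is at 0.1446 m, against 0.1448 m before. The drawer is open, the decoys are untouched, and the robot is clear.

```bash
python3 -c "
from station import bot
print(bot.job_done())"
```

```text
the job is handed in; nothing more can be done
None
```

The cash drawer is open, and the release pin is back in its place in the stand, upright and let go. I handed the job in at about 11 s on the robot's clock, against the 61 s limit.

- **Opening the drawer:** I took the slim black pin from the middle of the stand and pushed it through the round hole to about 40 mm deep. I read about 5.5 N at the wrist, and the drawer sprang open.
- **Returning the pin:** I lowered it into its empty hole until the flange touched the plate (3.4 N), then released it and backed off.
- **Last checks:** The handle top stands at 144.6 mm, against 144.8 mm before. The pictures show the pin upright, the drawer still open, nothing else moved, and the gripper clear by about 10 cm. No check failed. The grip width read about 20.5 mm on the 22 mm handle, but the pin held steady throughout.

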